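# Bring the tall bottle to the inspection light

## Task

On the bottle-inspection stand, push on the arms of the carousel with a fingertip, turning it either way, until the tall bottle stands centred in front of the light panel. Then push the latch lever over to its stop by its upright knob, and back away. Grasp nothing, do not touch the bottles on the carousel (they just ride round upright in their pockets), leave the latch open until the bottle is in place, and leave the things around the stand where they are.

Things in the scene. Friction and masses are not known exactly. Their poses are not given: they have to be found in the camera images.
- carousel (a joint): turning angle of the carousel about its upright axis, rad, anticlockwise seen from above positive, 0 wherever it stood at the start; it turns freely either way for nearly a full turn and stays where it is left (friction about 0.22 N m, so 2 to 3 N at an arm's end)
- hub (a point): centre of the top of the carousel's hub post (steel, 40 mm across), on the turning axis, 148 mm above the table. The carousel: a white disc 210 mm across, top 30 mm above the table, with three pockets (each four steel pins 22 mm tall) 75 mm from the axis, a bottle in each, and three push arms out from the hub, above the bottles and midway between them (60 degrees from the bottles)
- spoke_a (a point): outer end of a push arm, 125 mm from the axis, at half its height. Each push arm is a level aluminium bar 14 mm wide and 22 mm tall, its underside 122 mm and its top 144 mm above the table, reaching radially from the hub; the space beside it is open. This arm is 60 degrees anticlockwise (from above) of the tall bottle
- spoke_b (a point): outer end of the next push arm, the same bar, opposite the tall bottle
- spoke_c (a point): outer end of the third push arm, the same bar, 60 degrees clockwise of the tall bottle
- tall (a point): centre of the tall bottle: amber with orange label and brass-coloured cap, 32 mm across and 76 mm tall, standing loose in its pocket, 75 mm from the carousel axis; its top is 106 mm above the table, 16 mm below the push arms. z is its own upright axis
- short1 (a point): centre of a short bottle, the same but 52 mm tall, in the next pocket anticlockwise
- short2 (a point): centre of the other short bottle, 52 mm tall, in the third pocket
- panel: light panel: an upright white lit plate in an aluminium frame, 100 mm wide, top 112 mm above the table, standing fixed just outside the carousel disc. This frame's origin lies on the carousel's axis at table height and its +x points level from the axis to the middle of the panel's face, which is 150 mm out; so a bottle centred in front of the panel has y = 0 and x = 75 mm in it
- latch (a joint): angle of the latch lever about its upright pivot, rad: 0 to 0.15 at the start (open), 1.2 at its stop (closed); grows anticlockwise seen from above. It stays where it is left (friction about 0.12 N m, so about 2 N at the knob)
- latch_knob (a point): the latch lever's knob: an upright black cylinder 20 mm across, from 64 to 122 mm above the table, 75 mm from the lever's pivot; this point is on its axis, 93 mm above the table. The lever is a flat steel bar 48 to 58 mm above the table. The knob stays outside the sweep of the push arms
- latch_pivot (a point): on the latch lever's pivot axis, 48 mm above the table, 150 mm from the carousel axis. Its round steel pivot post stands on the stand's base, a fixed round plate 370 mm across and 12 mm thick, centred on the carousel axis
- spare (a point): centre of a larger loose bottle on the table beside the stand, 42 mm across, 105 mm tall; leave it
- tape_mid (a point): centre of a loose cardboard tape core lying flat, 96 mm across, 45 mm tall; leave it
- jar_mid (a point): centre of a loose lidded jar, 64 mm across, 85 mm tall; leave it
Things that resemble listed ones, but are neither listed nor needed, are in the scene too. Leave any blue or red look-alike of the part that bears short2 alone. What is shaped like the part that bears short1 but pink is not meant.

How it is judged:
On the way, in this order (a step that is already met when the one before it is completed fails the run):
1. the tall bottle stands still, centred in front of the light panel, with the latch still open (y of tall in the frame of panel between -0.01 and 0.01 m and x of tall in the frame of panel above 0.05 m and velocity of joint carousel between -0.05 and 0.05 rad/s and value of joint latch below 0.35 rad), for 0.2 s.
2. the latch lever is pushed over to its stop (value of joint latch above 1.1 rad), for 0.1 s.
At the end, for the whole second after the job is handed in: The tall bottle stands within 10 mm sideways of the middle of the light panel, on the panel's side, the carousel is at rest, the latch lever is within 0.1 rad of its stop, and all three bottles stand upright in their pockets (y of tall in the frame of panel between -0.01 and 0.01 m and x of tall in the frame of panel above 0.05 m and velocity of joint carousel between -0.05 and 0.05 rad/s and angle between each of tall, short1, short2's own z axis and vertical below 0.15 rad and horizontal distance between each of tall, short1, short2 and hub below 0.085 m and value of joint latch above 1.1 rad); the robot touches nothing.
It fails at once if a bottle on the carousel is touched by the robot (contact force between any of the fingers, the arm and tall_bottle above 0.5 N or contact force between any of the fingers, the arm and short1_bottle above 0.5 N or contact force between any of the fingers, the arm and short2_bottle above 0.5 N).
It fails at once if a bottle on the carousel is lifted or tipped (height (world z) of tall above 0.08 m or height (world z) of any of short1, short2 above 0.068 m or angle between any of tall, short1, short2's own z axis and vertical above 0.4 rad).
It fails at once if the latch is moved while the tall bottle is out of place (value of joint latch above 0.6 rad and (y of tall in the frame of panel above 0.015 m or y of tall in the frame of panel below -0.015 m or x of tall in the frame of panel below 0.05 m)).
It fails at once if a thing beside the stand is moved or lifted (distance of any of spare, tape_mid, jar_mid from where it was at the start of the episode above 0.02 m).
It also fails if it takes over 64 s, if anything falls off the work surface, if the arm or the gripper's body presses on something with over 40 N, if the wrist force passes 120 N, or if a joint passes its speed limit or range.

## Robot

A 6-joint arm with a two-finger parallel gripper is mounted at the origin on the work surface. World frame = base frame: x ahead of the robot, y to its left, z up, the work surface at z = 0. Lengths are in m, angles in rad, forces in N, time in s.
With the tool pointing down it reaches from about 0.25 to 0.775 m from the base axis. Payload 4 kg.
Tool frame: the origin (TCP) lies where the fingers leave the gripper's body, on its centre line; the fingertips stand 97 mm ahead of it and the grasp point (between the pads) lies 78 mm ahead of it; z points along the fingers, y is the line along which they close (so a half turn about z gives the same grasp; the last joint's range is limited). The gripper opens to 94 mm and grips with 3 to 60 N. Pads are 16 mm wide; open, the fingers measure 119 mm over their backs; the gripper's body (75 mm by 177 mm) begins 78 mm behind the grasp point.
Start: joints at [-0.103, 0.087, 1.371, -0, 1.684, -0.103], TCP at [0.55, -0, 0.303] pointing down, gripper open.
Joint ranges: [-3.1, 3.1], [-0.76, 2.03], [0.27, 2.55], [-1.08, 4.22], [0.17, 2.65], [-2.57, 2.57]. Speed limits (rad/s): [2.79, 2.79, 3.14, 3.14, 3.14, 3.14].

## Interface

Orientations are given as [roll, pitch, yaw] about the fixed x, y, z axes, in that order (R = Rz(yaw) Ry(pitch) Rx(roll)).
In Python, from bench import robot, eyes gives the robot as it stands. The module is installed in compiled form; this text tells all that it offers.
- The arm moves only by the tool carry_out, never from a script. Its argument "deltas" is a list of rows, each an object of numbers: "dx", "dy", "dz": the shift along the tool's x, y, z each as a share of 0.02 m, from -1 to 1; "wx", "wy", "wz": the turn, a rotation vector about the tool's x, y, z each as a share of 0.12 rad, from -1 to 1; "gripper": the closure in counts, from 0 (fully open) to 255 (shut). In form: [{"dx": .., "dy": .., "dz": .., "wx": .., "wy": .., "wz": .., "gripper": ..}, ...]. A call has 1 to 20 rows; each row shifts and turns the commanded pose from where the row before left it, along the tool's axes as they then stand; what a row does not reach is not made up. A row lasts 1/12 s, in which the tool goes at most 41.7 mm and 7.16 degrees, less where a joint would pass 70% of its speed; a pose out of reach is approached as far as the arm can. A call with a number of a shift or a turn outside -1 to 1 is refused whole. A call with a gripper value outside its range is refused whole. The fingers move at their own pace and stop on an object; the grip force is fixed at half the most. Time passes only in rows, so rows that do not move let the fingers close. It gives the time, the measured TCP pose, the force, the opening and the grip force at its end, in the units of the state.
- robot.get_obs(): the state, without advancing time (a new reading comes with each control period).
- eyes.snapshot(name): name is "scene" or "side" or "wrist"; returns the picture (400x640x3 uint8, red, green, blue); there is no depth.
- eyes.get_calibration(name): a dict with "fovy" (degrees; the focal length in pixels is half the picture's height over the tangent of half this angle, whatever the lens; pixels are square), "cx", "cy" (the principal point, pixels), "k1" (the pictures are not rectified: a ray, as slopes to the right and down, at radius r is drawn at 1 + k1 r^2 times it, then the intrinsics apply), "R" (3x3) and "t" (3): a world point X has camera coordinates R X + t. Camera axes: x right, y down, z forward; pixel columns grow to the right and rows downward; lengths in m; the calibration is good to about 2 mm. A picture is of the moment at which its call begins: read the wrist's pose just before it. get_calibration takes no time and is no camera call; for the wrist camera it gives the pose at the moment of the call.
- robot.close_job(): hands the job in; it is judged then, once.
The state is a dict: "time": time; "joint_positions": joint angles; "qvel": joint speeds; "joint_torque": joint torques, N m; "tool_pos": TCP position; "ee_rot": TCP orientation; "wrist_force": force on the tool from outside, world axes, zero at the start; "wrist_torque": the same for the moment, N m; "width": finger opening in m; "finger_force": force on a finger pad.
Only numpy, scipy, OpenCV 4.12 (cv2) and the standard library are available. Lean on these libraries where they do the work, as an engineer would, in place of code of your own. Each camera call takes 0.05 s, during which the arm holds its last target. There are 200 camera calls.

## Working session

There is one attempt and no reset: what is moved stays moved. The work goes in short steps, Python scripts to look and compute and a tool call to move; the robot and the scene stay as the last step left them, time stands still between calls to the robot, and variables do not carry over. Pictures are saved under pics/ and viewed, at most 10 in all, crops included, and the job is handed in when it is done.

Besides the shell and the picture viewer there is one more tool, called after "Call:" as name(argument=value, ...), one argument or row to a line, values as JSON. carry_out: Moves the arm, as the interface text tells. Shift numbers are shares of 0.02 m and turn numbers shares of 0.12 rad, none past 1 either way. Its arguments: {"type":"object","properties":{"deltas":{"type":"array","items":{"type":"object","properties":{"dx":{"type":"number"},"dy":{"type":"number"},"dz":{"type":"number"},"wx":{"type":"number"},"wy":{"type":"number"},"wz":{"type":"number"},"gripper":{"type":"number"}}}}},"required":["deltas"]}

```bash
mkdir -p pics
cat > h.py <<'E'
import numpy as np, cv2
from bench import robot, eyes
def snap(n,f):
    c=eyes.get_calibration(n); im=eyes.snapshot(n); cv2.imwrite('pics/'+f,im[:,:,::-1]); np.savez('pics/'+f+'.npz',im=im,**{k:np.array(v) for k,v in c.items()}); return im,c
def ray(c,u,v):
    f=200/np.tan(np.radians(c['fovy'])/2)
    x=(u-c['cx'])/f;y=(v-c['cy'])/f; rd=np.hypot(x,y); r=rd
    for _ in range(20): r=rd/(1+c['k1']*r*r)
    s=r/rd if rd>0 else 1
    R=np.array(c['R']);t=np.array(c['t']); return -R.T@t, R.T@np.array([x*s,y*s,1])
def onz(c,u,v,z):
    o,d=ray(c,u,v); return o+d*(z-o[2])/d[2]
def proj(c,X):
    f=200/np.tan(np.radians(c['fovy'])/2)
    p=np.array(c['R'])@np.array(X)+np.array(c['t']); x,y=p[:2]/p[2]; k=1+c['k1']*(x*x+y*y)
    return np.array([c['cx']+f*x*k,c['cy']+f*y*k])
def load(f):
    d=np.load('pics/'+f+'.npz'); return d['im'],{k:(d[k] if d[k].ndim else float(d[k])) for k in d.files if k!='im'}
E
python3 - <<'E'
from h import *
for n in('scene','side'):
    im,c=snap(n,n+'0.png'); print(n,-np.array(c['R']).T@c['t'],c['fovy'],c['k1'])
a=cv2.imread('pics/scene0.png');b=cv2.imread('pics/side0.png')
print(robot.get_obs()['ee_rot'],robot.get_obs()['time'])
E
```

```text
scene [ 1.08593769 -0.4721793   0.72361092] 53.9172711225455 0.01219177091651733
side [0.08505399 0.53645944 0.6351212 ] 57.55903060485061 0.01170036485953891
[-3.13961378e+00 -2.26340724e-04  1.57083952e+00] 0.1
```

View pics/scene0.png

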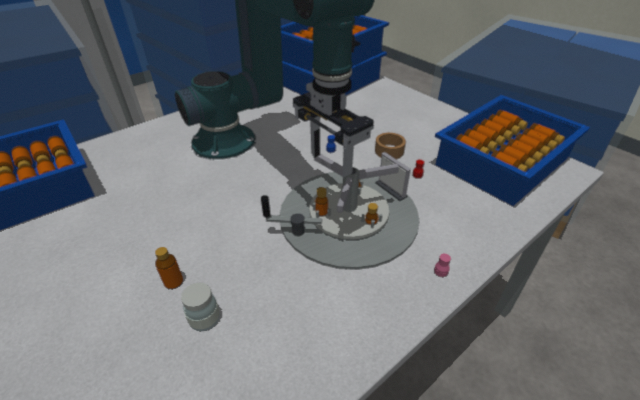

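View pics/side0.png

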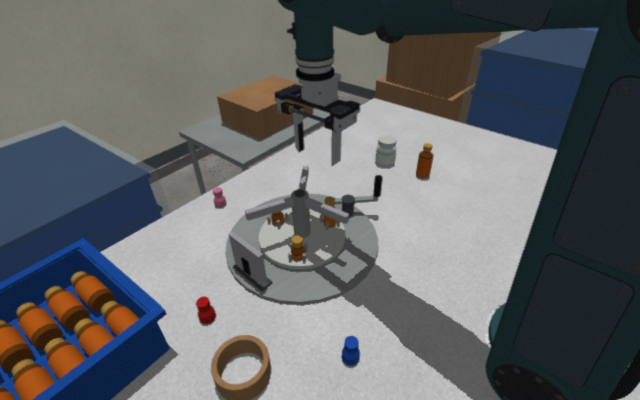

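The scene view shows the stand (hub ~(350,190)), the tall bottle ~(321,201), a short one at (372,213), the panel ~(392,175), the latch knob (266,206) and the pivot (298,225). In the side view the hub is ~(299,195), the tall bottle ~(330,212), the short ones (278,218) and (297,248), the knob (378,185) and the panel (248,258). Look-alikes: blue (331,143), red (419,169) and pink (444,265) bottles, and the spare (168,268). Next is a close crop.

Run:
```python
import cv2,numpy as np
a=cv2.imread('pics/scene0.png')[130:270,250:430];b=cv2.imread('pics/side0.png')[160:305,215:395]
f=lambda i:cv2.resize(i,(800,600),interpolation=cv2.INTER_CUBIC)
cv2.imwrite('pics/ca.png',f(cv2.imread('pics/scene0.png')[130:265,250:430]));cv2.imwrite('pics/cb.png',f(cv2.imread('pics/side0.png')[165:300,215:395]))
```

```text
(no output)
```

View pics/ca.png

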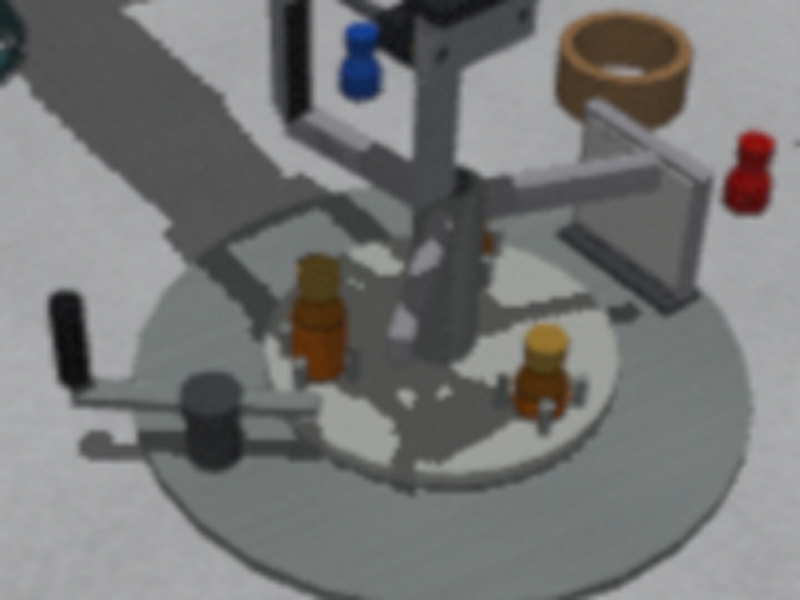

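View pics/cb.png

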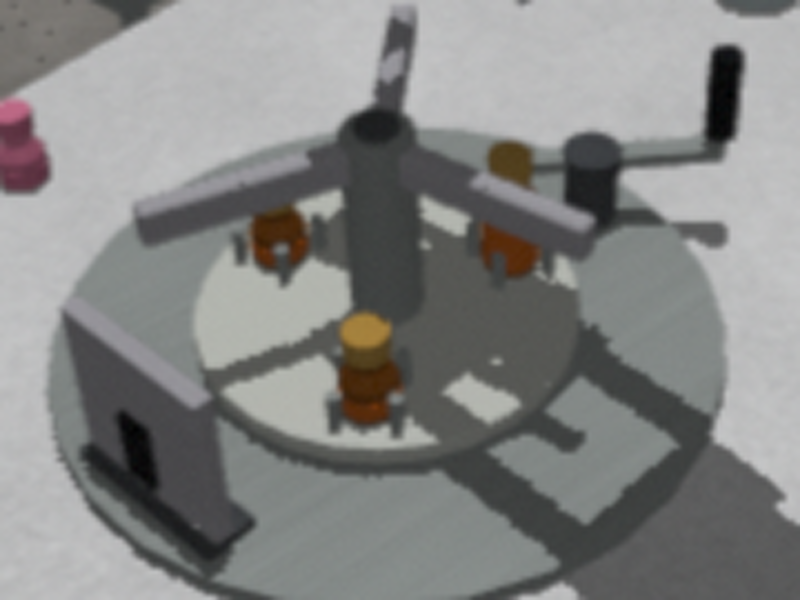

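The crops confirm the choice: the tall bottle (scene crop (319,263), side crop (510,153)) has short ones in the other pockets. The latch knob, the pivot and the panel are all clear.

Run:
```python
from h import *
_,S=load('side0.png');_,C=load('scene0.png')
s=lambda u,v,z:onz(S,215+u/4.444,165+v/4.444,z).round(4)
c=lambda u,v,z:onz(C,250+u/4.444,130+v/4.444,z).round(4)
print('hub',s(377,125,.148))
print('tall',s(510,153,.106),c(319,263,.106))
print('sh1?',s(365,322,.082),c(545,335,.082))
print('knob',s(727,52,.122),c(66,297,.122))
print('pivot',s(592,148,.07),c(212,387,.07))
print('panel',s(66,303,.112),s(210,400,.112),c(595,102,.112),c(705,180,.112))
print('spokeends top',s(140,208,.144),s(592,222,.144),s(405,12,.144), c(660,155,.144))
im=load('side0.png')[0]
print('jar',onz(S,386,140,.085),'spare',onz(S,427,147,.105),'tape',onz(S,241,350,.045))
```

```text
hub [0.542 0.071 0.148]
tall [0.5092 0.0052 0.106 ] [0.5094 0.0065 0.106 ]
sh1? [0.5    0.1309 0.082 ] [0.6149 0.0803 0.082 ]
knob [ 0.4585 -0.1264  0.122 ] [ 0.4599 -0.1263  0.122 ]
pivot [ 0.5043 -0.0637  0.07  ] [ 0.5195 -0.0777  0.07  ]
panel [0.5964 0.2311 0.112 ] [0.4975 0.2317 0.112 ] [0.5048 0.2323 0.112 ] [0.6015 0.2227 0.112 ]
spokeends top [0.5897 0.1857 0.144 ] [0.4159 0.0606 0.144 ] [ 0.6043 -0.0203  0.144 ] [0.5951 0.1849 0.144 ]
jar [ 0.57649317 -0.35994018  0.085     ] spare [ 0.44339381 -0.36456282  0.105     ] tape [0.41513195 0.36816109 0.045     ]
```

Run:
```python
from h import *
im,c=snap('wrist','w0.png'); print(-np.array(c['R']).T@c['t'])
for n,X in dict(hub=(.541,.071,.148),panel=(.55,.225,.112),tall=(.509,.006,.106),knob=(.459,-.126,.122)).items(): print(n,proj(c,X))
```

```text
[0.55030653 0.06652376 0.3840582 ]
hub [311.44761989 118.14270557]
panel [324.11596382 -88.65346495]
tall [277.47212684 195.48572864]
knob [227.28634312 336.84049319]
```

View pics/w0.png

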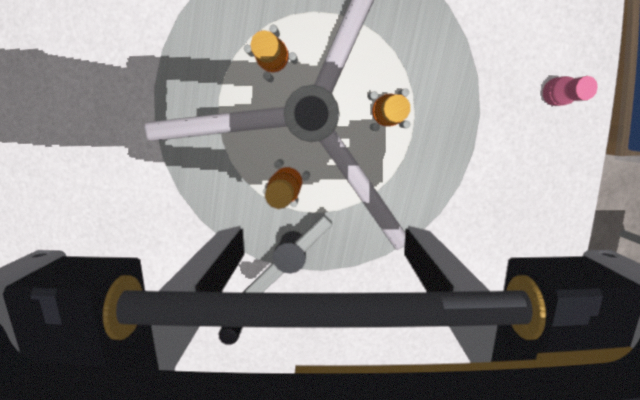

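Call:
carry_out(
  deltas=[
    {"dx": 0.8,"gripper": 255},
    {"dx": 0.8,"gripper": 255},
    {"dx": 0.8,"gripper": 255},
    {"dx": 0.8,"gripper": 255},
    {"dx": 0.8,"gripper": 255},
    {"dx": 0.8,"gripper": 255},
    {"dx": 0.8,"gripper": 255},
    {"dx": 0.8,"gripper": 255},
    {"dx": 0.8,"gripper": 255},
    {"dx": 0.8,"gripper": 255},
    {"dx": 0.6,"gripper": 255},
    {"gripper": 255},
    {"gripper": 255},
    {"gripper": 255},
  ],
)

```text
invalid input
```

The wrist view is nearly top-down: hub (312,113), tall cap (284,193), pivot ~(290,258), knob (229,335). This agrees with the estimates. The move was rejected, so I'll retry with all keys given.

Call:
carry_out(
  deltas=[
    {"dx": 0.8,"dy": 0,"dz": 0,"wx": 0,"wy": 0,"wz": 0,"gripper": 255},
    {"dx": 0.8,"dy": 0,"dz": 0,"wx": 0,"wy": 0,"wz": 0,"gripper": 255},
    {"dx": 0.8,"dy": 0,"dz": 0,"wx": 0,"wy": 0,"wz": 0,"gripper": 255},
    {"dx": 0.8,"dy": 0,"dz": 0,"wx": 0,"wy": 0,"wz": 0,"gripper": 255},
    {"dx": 0.8,"dy": 0,"dz": 0,"wx": 0,"wy": 0,"wz": 0,"gripper": 255},
    {"dx": 0.8,"dy": 0,"dz": 0,"wx": 0,"wy": 0,"wz": 0,"gripper": 255},
    {"dx": 0.8,"dy": 0,"dz": 0,"wx": 0,"wy": 0,"wz": 0,"gripper": 255},
    {"dx": 0.8,"dy": 0,"dz": 0,"wx": 0,"wy": 0,"wz": 0,"gripper": 255},
    {"dx": 0.8,"dy": 0,"dz": 0,"wx": 0,"wy": 0,"wz": 0,"gripper": 255},
    {"dx": 0.8,"dy": 0,"dz": 0,"wx": 0,"wy": 0,"wz": 0,"gripper": 255},
    {"dx": 0.6,"dy": 0,"dz": 0,"wx": 0,"wy": 0,"wz": 0,"gripper": 255},
    {"dx": 0,"dy": 0,"dz": 0,"wx": 0,"wy": 0,"wz": 0,"gripper": 255},
  ],
)

```text
time: 1.15
tool_pos: [0.5497, 0.1739, 0.3022]
ee_rot: [-3.141, -0.001, 1.573]
wrist_force: [0.6, 0.3, -0.3]
width: 0.0174
finger_force: 0.0
```

Run:
```python
from h import *
im,c=snap('wrist','w1.png')
for n,X in dict(hub=(.541,.071,.148),panel=(.55,.225,.112)).items(): print(n,proj(c,X))
_,d=load('w0.png')
print('hub',onz(d,312,113,.148),'tall',onz(d,284,193,.106),'knob',onz(d,229,335,.122),'piv',onz(d,290,258,.07))
```

```text
hub [313.0453684 333.3611952]
panel [324.20041392 143.68859213]
hub [0.54141782 0.07453838 0.148     ] tall [0.51479256 0.00821793 0.106     ] knob [ 0.46080202 -0.12394676  0.122     ] piv [ 0.51434715 -0.06816604  0.07      ]
```

View pics/w1.png

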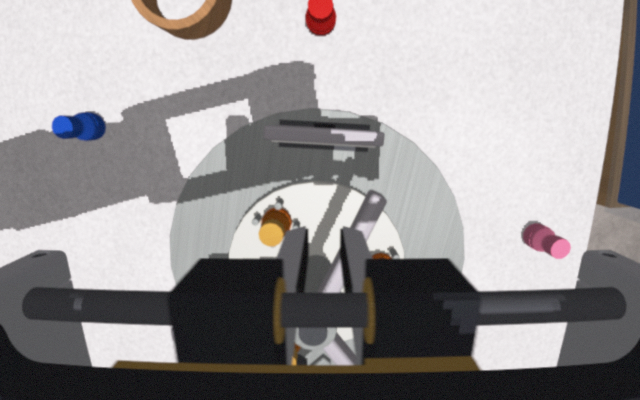

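Panel top strip in the wrist view runs from ~(266,133) to ~(382,137). The spoke b end is at (375,197) and the hub is below at ~(313,333).

Run:
```python
from h import *
_,d=load('w1.png')
L=onz(d,266,133,.112);R=onz(d,382,138,.112);print(L,R,np.linalg.norm(R-L))
m=(L+R)/2;e=R-L;hub=np.array([.5415,.0725])
print(m,'dir by centre',np.degrees(np.arctan2(*(m[:2]-hub)[::-1])),'by normal',np.degrees(np.arctan2(e[0],-e[1])))
print('spoke b end',onz(d,375,197,.144))
for T in (.006,):
  a=np.radians(63.8)
# base disc centre from w0/w1 contour of grey plate
P=[]
for u,v in((170,240),(464,240),(318,109)): P.append(onz(d,u,v,.012)[:2])
A=np.c_[2*np.array(P),np.ones(3)];s=np.linalg.solve(A,(np.array(P)**2).sum(1));print('base centre',s[:2],np.sqrt(s[2]+s[0]**2+s[1]**2))
h=np.array([.5415,.072]);r=.095
for p in range(64,-100,-10):
  f=np.radians(p);n=np.array([-np.sin(f),np.cos(f)]);print(p,(h+r*np.array([np.cos(f),np.sin(f)])+n*(.007+.0125*abs(np.sin(f))+.008*abs(np.cos(f)))).round(4))
```

```text
[0.50202377 0.2337421  0.112     ] [0.597743   0.22985094 0.112     ] 0.09579829495437565
[0.54988339 0.23179652 0.112     ] dir by centre 86.98744276125419 by normal 87.67210704280009
spoke b end [0.58859354 0.18700047 0.144     ]
base centre [0.541072  0.0744242] 0.18306351260517628
64 [0.5636 0.1669]
54 [0.5797 0.1617]
44 [0.5949 0.1534]
34 [0.6087 0.1422]
24 [0.6204 0.1284]
14 [0.6294 0.1122]
4 [0.6352 0.0944]
-6 [0.6377 0.0782]
-16 [0.6378 0.0632]
-26 [0.6355 0.048 ]
-36 [0.6306 0.033 ]
-46 [0.623  0.0186]
-56 [0.6127 0.0055]
-66 [ 0.5999 -0.006 ]
-76 [ 0.5849 -0.0151]
-86 [ 0.5681 -0.0214]
-96 [ 0.5517 -0.0246]
```

Call:
carry_out(
  deltas=[
    {"dx": 0,"dy": -0.5,"dz": 0,"wx": 0,"wy": 0,"wz": 0,"gripper": 255},
    {"dx": 0,"dy": 0,"dz": 0.7,"wx": 0,"wy": 0,"wz": 0,"gripper": 255},
    {"dx": 0,"dy": 0,"dz": 0.7,"wx": 0,"wy": 0,"wz": 0,"gripper": 255},
    {"dx": 0,"dy": 0,"dz": 0.7,"wx": 0,"wy": 0,"wz": 0,"gripper": 255},
    {"dx": 0,"dy": 0,"dz": 0.7,"wx": 0,"wy": 0,"wz": 0,"gripper": 255},
    {"dx": 0,"dy": 0,"dz": 0.7,"wx": 0,"wy": 0,"wz": 0,"gripper": 255},
    {"dx": 0,"dy": 0,"dz": 0.3,"wx": 0,"wy": 0,"wz": 0,"gripper": 255},
    {"dx": 0,"dy": 0,"dz": 0,"wx": 0,"wy": 0,"wz": 0,"gripper": 255},
    {"dx": 0,"dy": 0,"dz": 0,"wx": 0,"wy": 0,"wz": 0,"gripper": 255},
  ],
)

```text
time: 1.95
tool_pos: [0.5398, 0.1714, 0.2269]
ee_rot: [-3.141, 0.0, 1.57]
wrist_force: [0.3, -0.3, 0.7]
width: 0.0006
finger_force: 0.0
```

Call:
carry_out(
  deltas=[
    {"dx": -0.1,"dy": 0.4,"dz": 0,"wx": 0,"wy": 0,"wz": 0,"gripper": 255},
    {"dx": -0.1,"dy": 0.4,"dz": 0,"wx": 0,"wy": 0,"wz": 0,"gripper": 255},
    {"dx": -0.1,"dy": 0.4,"dz": 0,"wx": 0,"wy": 0,"wz": 0,"gripper": 255},
    {"dx": -0.13,"dy": 0.4,"dz": 0,"wx": 0,"wy": 0,"wz": 0,"gripper": 255},
    {"dx": -0.13,"dy": 0.4,"dz": 0,"wx": 0,"wy": 0,"wz": 0,"gripper": 255},
    {"dx": -0.21,"dy": 0.38,"dz": 0,"wx": 0,"wy": 0,"wz": 0,"gripper": 255},
    {"dx": -0.21,"dy": 0.38,"dz": 0,"wx": 0,"wy": 0,"wz": 0,"gripper": 255},
    {"dx": -0.28,"dy": 0.35,"dz": 0,"wx": 0,"wy": 0,"wz": 0,"gripper": 255},
    {"dx": -0.28,"dy": 0.35,"dz": 0,"wx": 0,"wy": 0,"wz": 0,"gripper": 255},
    {"dx": -0.34,"dy": 0.29,"dz": 0,"wx": 0,"wy": 0,"wz": 0,"gripper": 255},
    {"dx": -0.34,"dy": 0.29,"dz": 0,"wx": 0,"wy": 0,"wz": 0,"gripper": 255},
    {"dx": -0.4,"dy": 0.22,"dz": 0,"wx": 0,"wy": 0,"wz": 0,"gripper": 255},
    {"dx": -0.4,"dy": 0.22,"dz": 0,"wx": 0,"wy": 0,"wz": 0,"gripper": 255},
    {"dx": 0,"dy": 0,"dz": 0,"wx": 0,"wy": 0,"wz": 0,"gripper": 255},
  ],
)

```text
time: 3.12
tool_pos: [0.631, 0.1094, 0.2269]
ee_rot: [3.139, 0.002, 1.569]
wrist_force: [-0.2, -0.4, -0.0]
width: 0.0005
finger_force: 0.0
```

Call:
carry_out(
  deltas=[
    {"dx": -0.4,"dy": 0.12,"dz": 0,"wx": 0,"wy": 0,"wz": 0,"gripper": 255},
    {"dx": -0.4,"dy": 0.12,"dz": 0,"wx": 0,"wy": 0,"wz": 0,"gripper": 255},
    {"dx": -0.4,"dy": 0.06,"dz": 0,"wx": 0,"wy": 0,"wz": 0,"gripper": 255},
    {"dx": -0.4,"dy": 0.06,"dz": 0,"wx": 0,"wy": 0,"wz": 0,"gripper": 255},
    {"dx": -0.38,"dy": 0,"dz": 0,"wx": 0,"wy": 0,"wz": 0,"gripper": 255},
    {"dx": -0.38,"dy": 0,"dz": 0,"wx": 0,"wy": 0,"wz": 0,"gripper": 255},
    {"dx": -0.38,"dy": -0.06,"dz": 0,"wx": 0,"wy": 0,"wz": 0,"gripper": 255},
    {"dx": -0.38,"dy": -0.06,"dz": 0,"wx": 0,"wy": 0,"wz": 0,"gripper": 255},
    {"dx": -0.38,"dy": -0.12,"dz": 0,"wx": 0,"wy": 0,"wz": 0,"gripper": 255},
    {"dx": -0.38,"dy": -0.12,"dz": 0,"wx": 0,"wy": 0,"wz": 0,"gripper": 255},
    {"dx": -0.35,"dy": -0.19,"dz": 0,"wx": 0,"wy": 0,"wz": 0,"gripper": 255},
    {"dx": -0.35,"dy": -0.19,"dz": 0,"wx": 0,"wy": 0,"wz": 0,"gripper": 255},
    {"dx": -0.33,"dy": -0.26,"dz": 0,"wx": 0,"wy": 0,"wz": 0,"gripper": 255},
    {"dx": -0.33,"dy": -0.26,"dz": 0,"wx": 0,"wy": 0,"wz": 0,"gripper": 255},
    {"dx": -0.29,"dy": -0.32,"dz": 0,"wx": 0,"wy": 0,"wz": 0,"gripper": 255},
    {"dx": -0.29,"dy": -0.32,"dz": 0,"wx": 0,"wy": 0,"wz": 0,"gripper": 255},
    {"dx": 0,"dy": 0,"dz": 0,"wx": 0,"wy": 0,"wz": 0,"gripper": 255},
  ],
)

```text
time: 4.53
tool_pos: [0.5976, -0.0067, 0.227]
ee_rot: [-3.141, 0.003, 1.569]
wrist_force: [-0.4, 0.2, 0.4]
width: 0.0003
finger_force: 0.0
```

Run:
```python
from h import *
print(robot.get_obs()['tool_pos'])
im,c=snap('side','side1.png'); cv2.imwrite('pics/s1c.png',cv2.resize(cv2.imread('pics/side1.png')[150:320,190:417],(800,600)))
```

```text
[ 0.59758464 -0.0066602   0.22697352]
```

View pics/s1c.png

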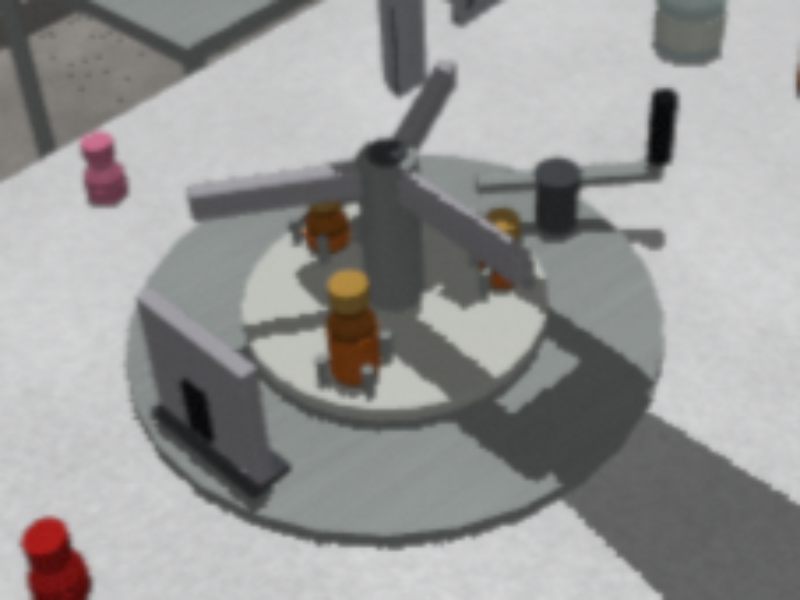

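The carousel turns as planned, and the tall bottle now stands near the panel, cap at crop (349,283).

Run:
```python
from h import *
_,c=load('side1.png')
p=onz(c,190+349/3.524,150+283/3.53,.106);print(p,np.degrees(np.arctan2(p[1]-.072,p[0]-.5415)))
for e in((456,68),(410,160)):print(onz(c,190+e[0]/3.524,150+e[1]/3.53,.144))
h=np.array([.5415,.072]);r=.095
for p in range(-66,-96,-4):
  f=np.radians(p);n=np.array([-np.sin(f),np.cos(f)]);print(p,(h+r*np.array([np.cos(f),np.sin(f)])+n*(.007+.0125*abs(np.sin(f))+.008*abs(np.cos(f)))).round(4))
```

```text
[0.51068947 0.14280812 0.106     ] 113.51516254794663
[ 0.57395747 -0.03529445  0.144     ]
[0.528877   0.06417905 0.144     ]
-66 [ 0.5999 -0.006 ]
-70 [ 0.5942 -0.0099]
-74 [ 0.5881 -0.0135]
-78 [ 0.5817 -0.0166]
-82 [ 0.575  -0.0192]
-86 [ 0.5681 -0.0214]
-90 [ 0.561 -0.023]
-94 [ 0.5549 -0.0242]
```

Call:
carry_out(
  deltas=[
    {"dx": -0.16,"dy": -0.17,"dz": 0,"wx": 0,"wy": 0,"wz": 0,"gripper": 255},
    {"dx": -0.18,"dy": -0.3,"dz": 0,"wx": 0,"wy": 0,"wz": 0,"gripper": 255},
    {"dx": -0.16,"dy": -0.32,"dz": 0,"wx": 0,"wy": 0,"wz": 0,"gripper": 255},
    {"dx": -0.13,"dy": -0.33,"dz": 0,"wx": 0,"wy": 0,"wz": 0,"gripper": 255},
    {"dx": -0.06,"dy": -0.17,"dz": 0,"wx": 0,"wy": 0,"wz": 0,"gripper": 255},
    {"dx": -0.05,"dy": -0.17,"dz": 0,"wx": 0,"wy": 0,"wz": 0,"gripper": 255},
    {"dx": -0.04,"dy": -0.18,"dz": 0,"wx": 0,"wy": 0,"wz": 0,"gripper": 255},
    {"dx": -0.04,"dy": -0.18,"dz": 0,"wx": 0,"wy": 0,"wz": 0,"gripper": 255},
    {"dx": -0.02,"dy": -0.1,"dz": 0,"wx": 0,"wy": 0,"wz": 0,"gripper": 255},
    {"dx": 0,"dy": 0,"dz": 0,"wx": 0,"wy": 0,"wz": 0,"gripper": 255},
    {"dx": 0,"dy": 0,"dz": 0,"wx": 0,"wy": 0,"wz": 0,"gripper": 255},
    {"dx": 0,"dy": 0,"dz": 0,"wx": 0,"wy": 0,"wz": 0,"gripper": 255},
  ],
)

```text
time: 5.58
tool_pos: [0.56, -0.022, 0.2264]
ee_rot: [-3.14, 0.001, 1.571]
wrist_force: [0.0, -0.1, -0.2]
width: 0.0005
finger_force: 0.0
```

Run:
```python
from h import *
print(robot.get_obs()['tool_pos'])
im,c=snap('side','side2.png'); cv2.imwrite('pics/s2c.png',cv2.resize(cv2.imread('pics/side2.png')[150:320,190:417],(800,600)))
```

```text
[ 0.56003281 -0.02199339  0.22642737]
```

View pics/s2c.png

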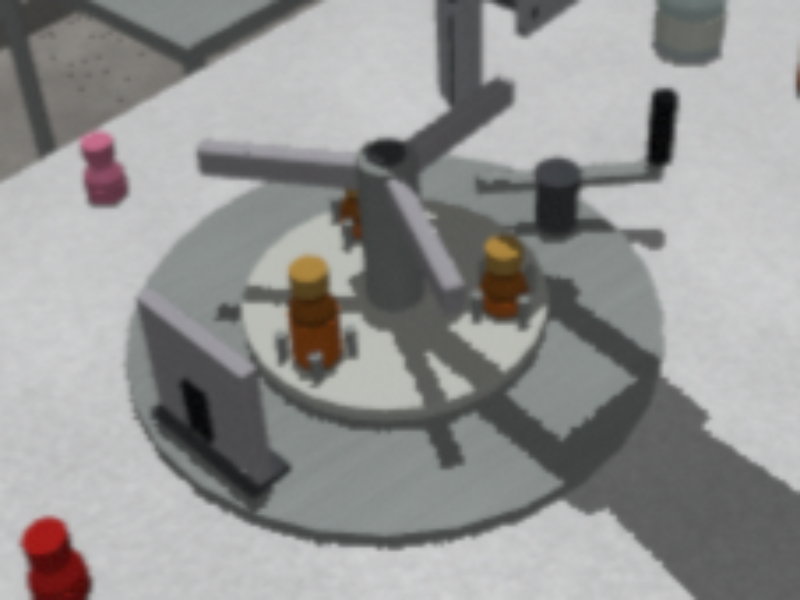

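The tall cap is at crop (309,268), in front of the panel. A short cap is at (503,250).

Run:
```python
from h import *
_,c=load('side2.png')
h=np.array([.5415,.0725]);a=lambda p:np.degrees(np.arctan2(p[1]-h[1],p[0]-h[0]))
P=lambda u,v,z:onz(c,190+u/3.524,150+v/3.53,z)
p=P(309,268,.106);q=P(503,250,.082);e=P(508,92,.144);L=P(147,293,.112);R=P(258,370,.112);m=(L+R)/2
print(p,a(p),q,a(q)-120,e,a(e)+180,'panel',L,R,m,a(m))
t=np.radians(87.3);d=p[:2]-h;print('y in panel',-d[0]*np.sin(t)+d[1]*np.cos(t))
```

```text
[0.53928278 0.14831526 0.106     ] 91.67514221895973 [0.47319366 0.03945203 0.082     ] -274.1813759806688 [ 0.52721488 -0.03441897  0.144     ] 82.38995499037308 panel [0.59382206 0.22834877 0.112     ] [0.49641797 0.23013363 0.112     ] [0.54512001 0.2292412  0.112     ] 88.6769612317405
y in panel 0.005786149498479878
```

Call:
carry_out(
  deltas=[
    {"dx": 0,"dy": 0.5,"dz": 0,"wx": 0,"wy": 0,"wz": 0,"gripper": 255},
    {"dx": 0,"dy": 0,"dz": -0.8,"wx": 0,"wy": 0,"wz": 0,"gripper": 255},
    {"dx": 0,"dy": 0,"dz": -1,"wx": 0,"wy": 0,"wz": 0,"gripper": 255},
    {"dx": 0,"dy": 0,"dz": -1,"wx": 0,"wy": 0,"wz": 0,"gripper": 255},
    {"dx": 0,"dy": 0,"dz": -1,"wx": 0,"wy": 0,"wz": 0,"gripper": 255},
    {"dx": 1,"dy": 0,"dz": 0,"wx": 0,"wy": 0,"wz": 0,"gripper": 255},
    {"dx": 1,"dy": 0,"dz": 0,"wx": 0,"wy": 0,"wz": 0,"gripper": 255},
    {"dx": 1,"dy": 0,"dz": 0,"wx": 0,"wy": 0,"wz": 0,"gripper": 255},
    {"dx": 1,"dy": -0.5,"dz": 0,"wx": 0,"wy": 0,"wz": 0,"gripper": 255},
    {"dx": 0.6,"dy": -0.5,"dz": 0,"wx": 0,"wy": 0,"wz": 0,"gripper": 255},
    {"dx": 0,"dy": 0,"dz": 0,"wx": 0,"wy": 0,"wz": 0,"gripper": 255},
    {"dx": 0,"dy": 0,"dz": 0,"wx": 0,"wy": 0,"wz": 0,"gripper": 255},
    {"dx": 0,"dy": 0,"dz": 0,"wx": 0,"wy": 0,"wz": 0,"gripper": 255},
  ],
)

```text
time: 6.72
tool_pos: [0.5507, 0.0697, 0.3028]
ee_rot: [3.141, 0.001, 1.57]
wrist_force: [0.6, -0.1, -0.9]
width: 0.0002
finger_force: 0.0
```

Run:
```python
from h import *
print(robot.get_obs()['tool_pos'])
im,c=snap('wrist','w2.png')
```

```text
[0.55072205 0.06969779 0.30275022]
```

View pics/w2.png

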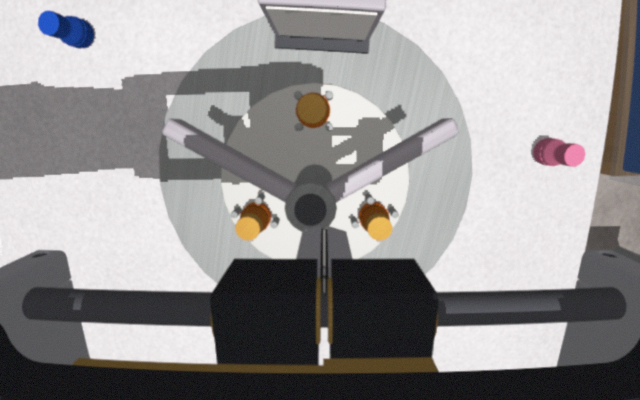

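The wrist view shows the tall cap at (313,110), hub (311,209), panel top edge from ~(262,6) to (384,10), and the two other arms ending at (170,126) and (452,127).

Run:
```python
from h import *
_,c=load('w2.png')
P=lambda u,v,z:onz(c,u,v,z)[:2]
hub=P(311,209,.148)
for h in(hub,np.array([.5415,.0725])):
  a=lambda p:np.degrees(np.arctan2(p[1]-h[1],p[0]-h[0])).round(2)
  print(h,'tall',a(P(313,110,.106)),P(313,110,.106),'arms',a(P(170,126,.144))-60,a(P(452,127,.144))+60,'panel',a(P(323,8,.112)),P(323,8,.112),'face base', a(P(322.5,49,.02)))
```

```text
[0.54142993 0.07399026] tall 89.4 [0.54220256 0.1478961 ] arms 89.02000000000001 90.4 panel 86.5 [0.55066194 0.22496996] face base 86.54
[0.5415 0.0725] tall 89.47 [0.54220256 0.1478961 ] arms 88.43 91.03 panel 86.56 [0.55066194 0.22496996] face base 86.61
```

The tall bottle is at ~89.5°, panel at ~87°, so it sits about 3 mm off centre: in place. Next, the latch: go to the knob's west side.

Call:
carry_out(
  deltas=[
    {"dx": -0.885,"dy": -0.617,"dz": 0,"wx": 0,"wy": 0,"wz": 0,"gripper": 255},
    {"dx": -0.885,"dy": -0.617,"dz": 0,"wx": 0,"wy": 0,"wz": 0,"gripper": 255},
    {"dx": -0.885,"dy": -0.617,"dz": 0,"wx": 0,"wy": 0,"wz": 0,"gripper": 255},
    {"dx": -0.885,"dy": -0.617,"dz": 0,"wx": 0,"wy": 0,"wz": 0,"gripper": 255},
    {"dx": -0.885,"dy": -0.617,"dz": 0,"wx": 0,"wy": 0,"wz": 0,"gripper": 255},
    {"dx": -0.885,"dy": -0.617,"dz": 0,"wx": 0,"wy": 0,"wz": 0,"gripper": 255},
    {"dx": -0.885,"dy": -0.617,"dz": 0,"wx": 0,"wy": 0,"wz": 0,"gripper": 255},
    {"dx": -0.885,"dy": -0.617,"dz": 0,"wx": 0,"wy": 0,"wz": 0,"gripper": 255},
    {"dx": -0.885,"dy": -0.617,"dz": 0,"wx": 0,"wy": 0,"wz": 0,"gripper": 255},
    {"dx": -0.885,"dy": -0.617,"dz": 0,"wx": 0,"wy": 0,"wz": 0,"gripper": 255},
    {"dx": -0.885,"dy": -0.617,"dz": 0,"wx": 0,"wy": 0,"wz": 0,"gripper": 255},
    {"dx": 0,"dy": 0,"dz": 0,"wx": 0,"wy": 0,"wz": 0,"gripper": 255},
    {"dx": 0,"dy": 0,"dz": 1,"wx": 0,"wy": 0,"wz": 0,"gripper": 255},
    {"dx": 0,"dy": 0,"dz": 1,"wx": 0,"wy": 0,"wz": 0,"gripper": 255},
    {"dx": 0,"dy": 0,"dz": 1,"wx": 0,"wy": 0,"wz": 0,"gripper": 255},
    {"dx": 0,"dy": 0,"dz": 1,"wx": 0,"wy": 0,"wz": 0,"gripper": 255},
    {"dx": 0,"dy": 0,"dz": 1,"wx": 0,"wy": 0,"wz": 0,"gripper": 255},
    {"dx": 0,"dy": 0,"dz": 0.9,"wx": 0,"wy": 0,"wz": 0,"gripper": 255},
    {"dx": 0,"dy": 0,"dz": 0,"wx": 0,"wy": 0,"wz": 0,"gripper": 255},
    {"dx": 0,"dy": 0,"dz": 0,"wx": 0,"wy": 0,"wz": 0,"gripper": 255},
  ],
)

```text
time: 8.43
tool_pos: [0.4145, -0.1242, 0.184]
ee_rot: [-3.14, -0.001, 1.57]
wrist_force: [0.1, 0.6, 0.1]
width: 0.0003
finger_force: 0.0
```

Call:
carry_out(
  deltas=[
    {"dx": -0.02,"dy": 0.37,"dz": 0,"wx": 0,"wy": 0,"wz": 0,"gripper": 255},
    {"dx": -0.02,"dy": 0.37,"dz": 0,"wx": 0,"wy": 0,"wz": 0,"gripper": 255},
    {"dx": -0.02,"dy": 0.37,"dz": 0,"wx": 0,"wy": 0,"wz": 0,"gripper": 255},
    {"dx": -0.2,"dy": 0.26,"dz": 0,"wx": 0,"wy": 0,"wz": 0,"gripper": 255},
    {"dx": -0.2,"dy": 0.26,"dz": 0,"wx": 0,"wy": 0,"wz": 0,"gripper": 255},
    {"dx": -0.2,"dy": 0.26,"dz": 0,"wx": 0,"wy": 0,"wz": 0,"gripper": 255},
    {"dx": -0.12,"dy": 0.3,"dz": 0,"wx": 0,"wy": 0,"wz": 0,"gripper": 255},
    {"dx": -0.12,"dy": 0.3,"dz": 0,"wx": 0,"wy": 0,"wz": 0,"gripper": 255},
    {"dx": -0.12,"dy": 0.3,"dz": 0,"wx": 0,"wy": 0,"wz": 0,"gripper": 255},
    {"dx": -0.04,"dy": 0.32,"dz": 0,"wx": 0,"wy": 0,"wz": 0,"gripper": 255},
    {"dx": -0.04,"dy": 0.32,"dz": 0,"wx": 0,"wy": 0,"wz": 0,"gripper": 255},
    {"dx": -0.04,"dy": 0.32,"dz": 0,"wx": 0,"wy": 0,"wz": 0,"gripper": 255},
    {"dx": 0.03,"dy": 0.32,"dz": 0,"wx": 0,"wy": 0,"wz": 0,"gripper": 255},
    {"dx": 0.03,"dy": 0.32,"dz": 0,"wx": 0,"wy": 0,"wz": 0,"gripper": 255},
    {"dx": 0,"dy": 0,"dz": 0,"wx": 0,"wy": 0,"wz": 0,"gripper": 255},
  ],
)

```text
time: 9.68
tool_pos: [0.5039, -0.1454, 0.1846]
ee_rot: [3.14, -0.001, 1.572]
wrist_force: [-0.4, -0.8, 0.7]
width: 0.0007
finger_force: 0.0
```

Now creep towards the stop, watching the force.

Call:
carry_out(
  deltas=[
    {"dx": 0.05,"dy": 0.15,"dz": 0,"wx": 0,"wy": 0,"wz": 0,"gripper": 255},
    {"dx": 0.05,"dy": 0.15,"dz": 0,"wx": 0,"wy": 0,"wz": 0,"gripper": 255},
    {"dx": 0.05,"dy": 0.15,"dz": 0,"wx": 0,"wy": 0,"wz": 0,"gripper": 255},
    {"dx": 0,"dy": 0,"dz": 0,"wx": 0,"wy": 0,"wz": 0,"gripper": 255},
  ],
)

```text
time: 10.02
tool_pos: [0.512, -0.1425, 0.1847]
ee_rot: [3.141, -0.0, 1.571]
wrist_force: [0.2, 0.0, 0.9]
width: 0.0005
finger_force: 0.1
```

Run:
```python
from h import *
snap('side','side3.png'); cv2.imwrite('pics/s3c.png',cv2.resize(cv2.imread('pics/side3.png')[130:300,210:437],(800,600)))
```

```text
(no output)
```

View pics/s3c.png

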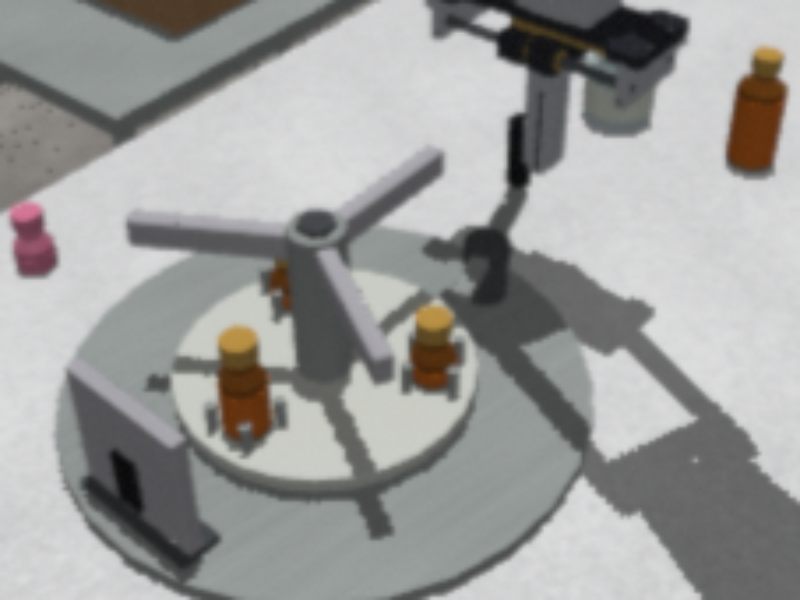

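The knob (crop ~(517,150)) is being swung with the finger beside it, and the tall bottle is still in front of the panel. I go on until the stop pushes back.

Call:
carry_out(
  deltas=[
    {"dx": 0.05,"dy": 0.12,"dz": 0,"wx": 0,"wy": 0,"wz": 0,"gripper": 255},
    {"dx": 0.05,"dy": 0.12,"dz": 0,"wx": 0,"wy": 0,"wz": 0,"gripper": 255},
    {"dx": 0.05,"dy": 0.12,"dz": 0,"wx": 0,"wy": 0,"wz": 0,"gripper": 255},
  ],
)

```text
time: 10.32
tool_pos: [0.5187, -0.1399, 0.1847]
ee_rot: [-3.141, 0.0, 1.571]
wrist_force: [-0.9, -0.9, -0.3]
width: 0.0004
finger_force: 0.8
```

Call:
carry_out(
  deltas=[
    {"dx": 0.05,"dy": 0.1,"dz": 0,"wx": 0,"wy": 0,"wz": 0,"gripper": 255},
    {"dx": 0.05,"dy": 0.1,"dz": 0,"wx": 0,"wy": 0,"wz": 0,"gripper": 255},
  ],
)

```text
time: 10.48
tool_pos: [0.5198, -0.1395, 0.1847]
ee_rot: [-3.132, 0.004, 1.57]
wrist_force: [-15.2, -7.5, 7.9]
width: 0.0007
finger_force: 8.2
```

The stop pushes back with 15 N. Hold briefly, then back away and up.

Call:
carry_out(
  deltas=[
    {"dx": 0,"dy": 0,"dz": 0,"wx": 0,"wy": 0,"wz": 0,"gripper": 255},
    {"dx": 0,"dy": 0,"dz": 0,"wx": 0,"wy": 0,"wz": 0,"gripper": 255},
    {"dx": -0.2,"dy": -0.4,"dz": 0,"wx": 0,"wy": 0,"wz": 0,"gripper": 255},
    {"dx": -0.2,"dy": -0.8,"dz": 0,"wx": 0,"wy": 0,"wz": 0,"gripper": 255},
    {"dx": 0,"dy": -0.8,"dz": 0,"wx": 0,"wy": 0,"wz": 0,"gripper": 255},
    {"dx": 0,"dy": 0,"dz": -0.8,"wx": 0,"wy": 0,"wz": 0,"gripper": 255},
    {"dx": 0,"dy": 0,"dz": -1,"wx": 0,"wy": 0,"wz": 0,"gripper": 255},
    {"dx": 0,"dy": 0,"dz": -1,"wx": 0,"wy": 0,"wz": 0,"gripper": 255},
    {"dx": 0,"dy": 0,"dz": -1,"wx": 0,"wy": 0,"wz": 0,"gripper": 255},
    {"dx": 0,"dy": 0,"dz": -1,"wx": 0,"wy": 0,"wz": 0,"gripper": 255},
    {"dx": 0,"dy": 0,"dz": -1,"wx": 0,"wy": 0,"wz": 0,"gripper": 255},
    {"dx": 0,"dy": 0,"dz": 0,"wx": 0,"wy": 0,"wz": 0,"gripper": 255},
    {"dx": 0,"dy": 0,"dz": 0,"wx": 0,"wy": 0,"wz": 0,"gripper": 255},
  ],
)

```text
time: 11.57
tool_pos: [0.4834, -0.1459, 0.3018]
ee_rot: [3.138, 0.001, 1.571]
wrist_force: [-0.1, 0.1, -0.1]
width: 0.0005
finger_force: 0.0
```

Run:
```python
from h import *
im,c=snap('side','side4.png'); im=im.astype(int)
# knob: dark blob near expected closed place; tall unchanged vs side3
u=proj(c,(.543,-.141,.093)).astype(int); w=im[u[1]-25:u[1]+25,u[0]-20:u[0]+20].max(2)<35
y,x=np.nonzero(w); print('knob expected',u,'found',x.mean()+u[0]-20,y.mean()+u[1]-25,len(x))
b=load('side3.png')[0].astype(int); s=np.s_[215:270,255:300]; print('tall area diff',abs(im[s]-b[s]).mean())
print('knob pos',onz(c,x.mean()+u[0]-20,y.mean()+u[1]-25,.093))
```

```text
knob expected [353 172] found 354.2888888888889 171.9777777777778 90
tall area diff 8.73023569023569
knob pos [ 0.54275475 -0.14256455  0.093     ]
```

Run:
```python
from h import *
for f in('side2.png','side3.png','side4.png'):
    h=cv2.cvtColor(load(f)[0],cv2.COLOR_RGB2HSV)[215:262,262:300]
    m=(h[...,0]<25)&(h[...,1]>150)
    y,x=np.nonzero(m); print(f,x.mean()+262,y.mean()+215,len(x))
```

```text
side2.png 278.58940397350995 238.33774834437085 302
side3.png 278.59800664451825 238.45847176079735 301
side4.png 278.58940397350995 238.33774834437085 302
```

The tall bottle hasn't moved and the latch is closed. Handing in.

```bash
python3 -c "
from bench import robot
print(robot.close_job())"
```

```text
the job is handed in; nothing more can be done
None
```

I handed the job in with the tall bottle about 3 mm off the panel's centre, the latch pushed to its stop and the arm backed clear; no verdict was returned.

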